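Reverse the bonding tip in its cradle

ROBOT

A 6-joint arm with a two-finger parallel gripper is mounted at the origin on the work surface. World frame = base frame: x ahead of the robot, y to its left, z up, the work surface at z = 0. Lengths are in m, angles in rad, forces in N, time in s.
With the tool pointing down it reaches from about 0.225 to 0.875 m from the base axis. Payload 3.4 kg.
Tool frame: the origin (TCP) lies on the centre line of the jaws, within the pads' length; the fingertips stand 17 mm ahead of it and the grasp point (between the pads) lies 2 mm behind it (nose_length is the distance from the TCP to the fingertips, in m); z points along the fingers, y is the line along which they close (so a half turn about z gives the same grasp; the last joint's range is limited). The gripper opens to 85 mm and grips with 20 to 120 N. Pads are 22 mm wide; open, the fingers measure 114 mm over their backs; the gripper's body (76 mm by 85 mm) begins 54 mm behind the grasp point. The pads swing forward as they close: fully open they stand 13 mm farther back than shut.
Start: joints at [-1.314, 0.276, 1.505, -0, 1.361, -0.121], TCP at [0.212, -0.534, 0.225] pointing down, gripper open.
Joint ranges: [-2.89, 2.89], [-0.75, 2.08], [0.22, 2.7], [-1.18, 4.32], [0.11, 2.71], [-2.7, 2.7]. Speed limits (rad/s): [2.57, 2.57, 3.14, 3.14, 3.14, 3.14].

INTERFACE

Orientations are given as a unit quaternion [w, x, y, z].
In Python, from rig import get_state, get_image, sign_off, find_in, place_of, nose_length gives the robot as it stands.
- The arm moves only by the tool apply_moves, never from a script. Its argument "deltas" is one flat list of numbers, 5 for each row, row after row: the finger opening in mm, from 0 to 85.4, then the shift along the tool's x, y, z in mm, then the turn about the tool's z in degrees. A call has 1 to 12 rows; each row is the pose to reach, as a shift and turn from the pose commanded when the call began, along the tool's axes at that moment; what a row does not reach only later rows make up. A row lasts 1/12 s, in which the tool goes at most 41.7 mm and 7.16 degrees, less where a joint would pass 70% of its speed; a pose out of reach is approached as far as the arm can. A call with a gripper value outside its range is refused whole. The fingers move at their own pace and stop on an object; "squeeze" is the grip in N (left out, the last holds). Time passes only in rows, so rows that repeat a pose let the fingers close. It gives the time, the measured TCP pose, the force, the opening and the grip force at its end, in the units of the state.
- get_state(): the state, without advancing time (a new reading comes with each control period).
- get_image(name): name is "side" or "top" or "wrist"; returns a dict with "frame" (420x560x3 uint8, red, green, blue), "K" (3x3 intrinsics, pixels), "position" and "orientation" of the camera in the world. Camera axes: x right, y down, z forward; pixel columns grow to the right and rows downward; lengths in m; the calibration is good to about 2 mm. A picture is of the moment at which its call begins. There is no depth.
- sign_off(): hands the job in; it is judged then, once.
Trained networks look in a picture, given as the dict that the camera call returned (one of the last four; its "shot" number tells which), for a name from the list of things; names that differ only in an ending like _2 or _b are one class to them, and where a whole thing is asked for, a point or a joint stands for the part that bears it (a point fixed in the world has none). Each returns a list of dicts, best first, with "score" (0 to 1); they miss things now and then, are a little off and sometimes report something else, mostly with a low value. They report only what shows in the picture. A call takes as long as a camera call. They do not tell look-alikes from the thing itself.
- find_in(query, picture): "point" ([column, row] in pixels, amid what is visible of it).
- place_of(query, picture): "point" ([column, row] in pixels: a listed point, or the origin of a listed thing).
The state is a dict: "clock": time; "qpos": joint angles; "qd": joint speeds; "effort": joint torques, N m; "position": TCP position; "ee_rot": TCP orientation; "contact_force": force on the tool from outside, world axes, zero at the start; "moment": the same for the moment, N m; "width": finger opening in m; "gripper_force": force on a finger pad.
Only numpy, scipy, OpenCV 4.12 (cv2) and the standard library are available. Lean on these libraries where they do the work, as an engineer would, in place of code of your own. Each camera call takes 0.05 s, during which the arm holds its last target. There are 200 camera calls.

TASK

Two brown fixtures each hold a double-ended bonding tip, bright copper at one end and burnt black at the other. One tip still has its black end pointing out over the open front of its fixture (the side with the aluminium strip, away from the red stop plate): lift that tip out, turn it end for end and set it back down in both of the same cradle's slots, without dropping it, so that the copper end sticks out at the front as far as the black one did. Leave the other fixture's tip, which is already right, as it is.

Things in the scene. Friction and masses are not known exactly. Their poses are not given: they have to be found in the camera images.
- insert: the tip to reverse: round steel bar, 18 mm diameter, 140 mm long, about 0.2 kg, dark ring at its middle; the last 26 mm of each end (one copper, one black) tapers to 9 mm. Origin at mid-length on its centre line, x axis along the bar to the copper end (may be rolled about x). Starts in fixture, black end out at the front. Grip its middle from above, across the bar
- bright_end (a point): outermost point of insert's copper end, on its centre line, 70 mm from its origin. When rightly seated it is at x = -70 mm in the fixture's frame (15 mm beyond the front edge), 55 mm above the table; the black end then stops 14 mm short of the red stop plate, which is 60 mm wide and 65 mm high
- fixture: fixed brown block 145 x 110 x 30 mm holding insert. Origin on the table below a seated tip's middle; x axis along the cradle, open front at -x, red plate at +x. Two aluminium cradle pieces at x = -36 and +36 mm, each 16 mm thick (56 mm free between for fingers), 71 mm high; slot floor 46 mm above the table, slot 22 mm wide, flaring from 55 mm up to 40 mm wide at the top
- other_insert: an identical tip in a second, identical fixture, already copper end out at the front: leave it alone. Origin at mid-length on its centre line, x axis towards its copper end
Things that resemble listed ones, but are neither listed nor needed, are in the scene too. What is shaped like the insert but purple is not meant.

How it is judged:
By the outcome, as a careful person would: the job done as asked, in the order asked, and still so for the second after the job is handed in, with the robot touching nothing.
It also fails if it takes over 42 s, if anything falls off the work surface, if the arm or the gripper's body presses on something with over 40 N, if the wrist force passes 120 N, or if a joint passes its speed limit or range.

## Working session

There is one attempt and no reset: what is moved stays moved. The work goes in short steps, Python scripts to look and compute and a tool call to move; the robot and the scene stay as the last step left them, time stands still between calls to the robot, and variables do not carry over. Pictures are saved under pics/ and viewed, at most 10 in all, crops included, and the job is handed in when it is done.

Besides the shell and the picture viewer there is one more tool, called after "Request:" as a command line: name --argument value ..., lists and objects as JSON in quotes. apply_moves: Moves the arm, as the interface text tells. Its arguments: {"type":"object","properties":{"deltas":{"type":"array"},"squeeze":{"type":"number"}},"required":["deltas"]}

```bash
mkdir -p pics; ls
cat > h.py <<'E'
import numpy as np, cv2
from scipy.spatial.transform import Rotation as R
from rig import *
def rot(q): return R.from_quat([q[1],q[2],q[3],q[0]]).as_matrix()
def ray(p,px):
    d=rot(p['orientation'])@np.linalg.solve(p['K'],[px[0],px[1],1]); return np.array(p['position']),d/np.linalg.norm(d)
def at_z(p,px,z):
    o,d=ray(p,px); return o+d*(z-o[2])/d[2]
def tri(rays):
    A=sum(np.eye(3)-np.outer(d,d) for o,d in rays); b=sum((np.eye(3)-np.outer(d,d))@o for o,d in rays)
    return np.linalg.solve(A,b)
def proj(p,X):
    c=p['K']@(rot(p['orientation']).T@(np.array(X)-p['position'])); return c[:2]/c[2]
def save(p,n): cv2.imwrite('pics/'+n,np.ascontiguousarray(p['frame'][:,:,::-1]))
E
python3 - <<'E'
from h import *
np.set_printoptions(precision=3,suppress=True)
P={n:get_image(n) for n in('top','side')}
cv2.imwrite('pics/a.png',np.vstack([P['top']['frame'],P['side']['frame']])[:,:,::-1][::1,::1]) if 0 else [save(P[n],n+'0.png') for n in P]
for n in P:
    print(n,P[n]['position'],P[n]['K'][0,0])
    for q in('insert','bright_end','fixture'):
        for r in place_of(q,P[n]): print(q,np.round(r['point'],1),round(r['score'],2),at_z(P[n],r['point'],0 if q=='fixture' else .055))
s=get_state();print(s['clock'],s['position'],s['ee_rot'],nose_length)
E
```

```text
pics
top [ 0.421 -0.003  0.707] 430.2744509530068
insert [378.9 179.9] 0.82 [ 0.549 -0.185  0.055]
insert [273.6 307.1] 0.74 [ 0.357 -0.021  0.055]
bright_end [272.7 352.9] 0.92 [ 0.291 -0.02   0.055]
bright_end [409.1 149.3] 0.61 [ 0.598 -0.235  0.055]
fixture [369.1 184.2] 0.85 [ 0.552 -0.183  0.   ]
fixture [410.3 147.1] 0.49 [ 0.617 -0.256  0.   ]
fixture [142.  232.2] 0.36 [0.471 0.191 0.   ]
side [0.15  0.444 0.61 ] 451.95636598447595
insert [351.1 272.2] 0.93 [0.337 0.017 0.055]
insert [308.7 161.4] 0.67 [ 0.554 -0.181  0.055]
bright_end [304.  137.8] 0.91 [ 0.61  -0.245  0.055]
bright_end [386.2 289.1] 0.78 [0.277 0.014 0.055]
fixture [308.7 182. ] 0.76 [ 0.553 -0.183  0.   ]
0.4 [ 0.212 -0.534  0.225] [-0.     0.982  0.188 -0.   ] 0.017
```

View pics/top0.png

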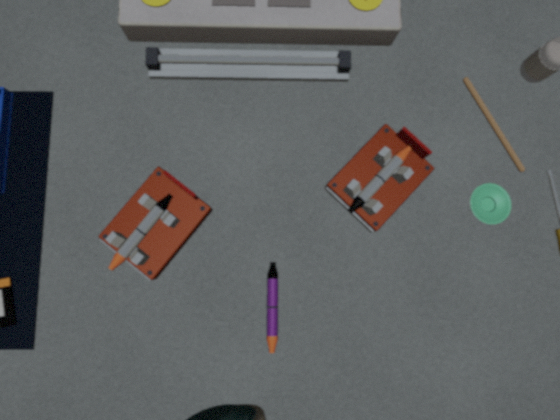

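View pics/side0.png

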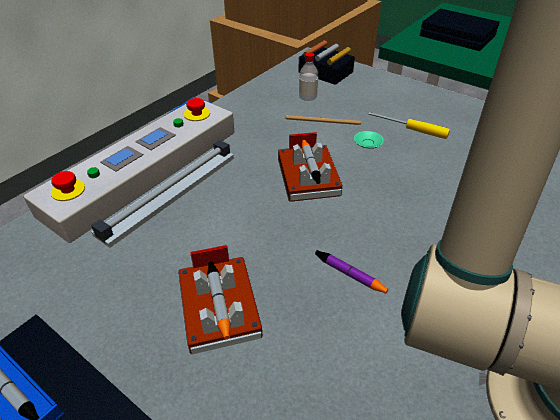

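Candidates in the top view:
- Grey tip in the right fixture, about (380,180). Its black end (352,208) is at the aluminium-strip front and its copper end (410,148) is at the red plate, so this is the one to reverse.
- Grey tip in the left fixture, about (142,232). Its copper end (112,268) is at the front, so it is already right.
- Purple pen-like decoy at (272,307).
- A grey and black tip in the blue tray at the left edge, seen in the side view at about (10,390).

I choose the first. Next I move over it for a close crop.

Request:
apply_moves --deltas '[85, 20, -9, -10, 3, 85, 55, -25, -25, 9, 85, 95, -43, -40, 16, 85, 133, -60, -50, 23, 85, 171, -77, -50, 30, 85, 209, -94, -50, 37, 85, 247, -111, -50, 44, 85, 285, -128, -50, 51, 85, 323, -146, -50, 58, 85, 361, -163, -50, 64, 85, 390, -176, -50, 67, 85, 400, -180, -50, 67]'

```text
clock: 1.4
position: [0.5189, -0.2174, 0.2749]
ee_rot: [-0.0, 0.922, -0.387, 0.0]
contact_force: [1.1, -1.0, -0.2]
width: 0.0852
gripper_force: 0.0
```

```bash
cat > look.py <<'E'
from h import *
import sys
np.set_printoptions(precision=4,suppress=True)
p=get_image('wrist'); save(p,sys.argv[1]); s=get_state()
print(s['clock'],s['position'],s['qpos'],s['ee_rot'],p['position'])
for q in('insert','bright_end','fixture'):
    for r in place_of(q,p): print(q,np.round(r['point'],1),round(r['score'],2),at_z(p,r['point'],0 if q=='fixture' else .055))
E
python3 look.py w1.png
```

```text
1.45 [ 0.5235 -0.2126  0.2747] [-0.5141  0.2354  1.4385  0.0079  1.4654  1.8431] [-0.0038  0.9235 -0.3835  0.0017] [ 0.576  -0.2762  0.424 ]
insert [264.4 329.3] 0.81 [ 0.3809 -0.0489  0.055 ]
insert [244.  183.2] 0.76 [ 0.5477 -0.1874  0.055 ]
bright_end [236.4 125.8] 0.74 [ 0.5997 -0.2313  0.055 ]
bright_end [294.7 352.7] 0.55 [ 0.3197 -0.0501  0.055 ]
fixture [244.5 174.5] 0.56 [ 0.5514 -0.1838  0.    ]
```

View pics/w1.png

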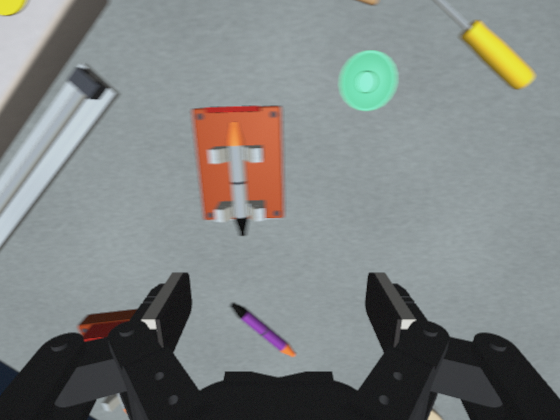

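The wrist view confirms the choice: grey bar at (240,180), black end (242,228) over the front edge, copper end (236,128) at the red plate. I'll centre on it, settle and measure from two heights.

Request:
apply_moves --deltas '[85, 0, -20, 0, 0, 85, 0, -38, 0, 0, 85, 0, -38, 0, 0, 85, 0, -38, 0, 0, 85, 0, -38, 0, 0]'

```text
clock: 2.02
position: [0.5434, -0.1942, 0.2747]
ee_rot: [0.001, 0.922, -0.386, -0.0]
contact_force: [0.7, 0.9, -0.0]
width: 0.085
gripper_force: 0.0
```

```bash
cat > save.py <<'E'
from h import *
import sys,pickle
p=get_image('wrist'); save(p,sys.argv[1]+'.png'); pickle.dump(p,open(sys.argv[1]+'.pkl','wb'))
s=get_state();print(s['clock'],s['position'],s['ee_rot'],s['qpos'])
for q in('insert','bright_end','fixture'):
    for r in place_of(q,p)[:2]: print(q,np.round(r['point'],1),round(r['score'],2),at_z(p,r['point'],0 if q=='fixture' else .055))
E
python3 save.py v1
python3 - <<'E'
from h import *
import pickle
for n in('top','side'): p=get_image(n); pickle.dump(p,open(n+'.pkl','wb'))
E
```

```text
2.0667 [ 0.54346066 -0.19418008  0.27472394] [ 4.93696577e-04  9.22395348e-01 -3.86246726e-01 -2.13123872e-04] [-4.63055626e-01  2.56309363e-01  1.40956761e+00 -1.01809787e-03
  1.47607542e+00  1.90095541e+00]
insert [268.8 183.9] 0.95 [ 0.54957309 -0.18519098  0.055     ]
insert [284.9 328.2] 0.82 [ 0.38506313 -0.04837407  0.055     ]
bright_end [267.8 122.7] 0.9 [ 0.6004002  -0.23615084  0.055     ]
bright_end [314.9 355.5] 0.68 [ 0.31831697 -0.04505037  0.055     ]
fixture [267.8 177.1] 0.94 [ 0.54966709 -0.18111326  0.        ]
```

Request:
apply_moves --deltas '[85, -15, 0, 20, 0, 85, -40, 0, 45, 0, 85, -70, 0, 70, 0, 85, -80, 0, 80, 0, 85, -80, 0, 80, 0, 85, -80, 0, 80, 0]'

```text
clock: 2.82
position: [0.4885, -0.1362, 0.195]
ee_rot: [0.0, 0.923, -0.385, 0.001]
contact_force: [0.3, -0.3, 1.1]
width: 0.0849
gripper_force: 0.0
```

```bash
python3 save.py v2; python3 -c "
import cv2,numpy as np
a=cv2.imread('pics/v1.png')[60:330,130:430];b=cv2.imread('pics/v2.png')[0:300,80:480]
a=cv2.resize(a,(400,360));b=cv2.resize(b,(400,300))
b=np.vstack([b,np.zeros((60,400,3),np.uint8)]);cv2.imwrite('pics/c.png',np.hstack([a,b]))"
```

```text
2.8667 [ 0.48984297 -0.13703928  0.19587287] [ 2.63470983e-04  9.22693131e-01 -3.85531162e-01  1.74377197e-03] [-4.09300581e-01  1.93220154e-01  1.69236533e+00 -5.05125546e-04
  1.25251286e+00  1.95322111e+00]
insert [266.6 115.2] 0.97 [ 0.55117631 -0.18551274  0.055     ]
insert [289.3 318.3] 0.79 [ 0.38287568 -0.04769835  0.055     ]
bright_end [324.6 352.3] 0.96 [ 0.32006482 -0.04351412  0.055     ]
bright_end [265.4  26.6] 0.57 [ 0.60024081 -0.23492264  0.055     ]
fixture [269.  116.5] 0.91 [ 0.54945577 -0.18461748  0.        ]
```

View pics/c.png

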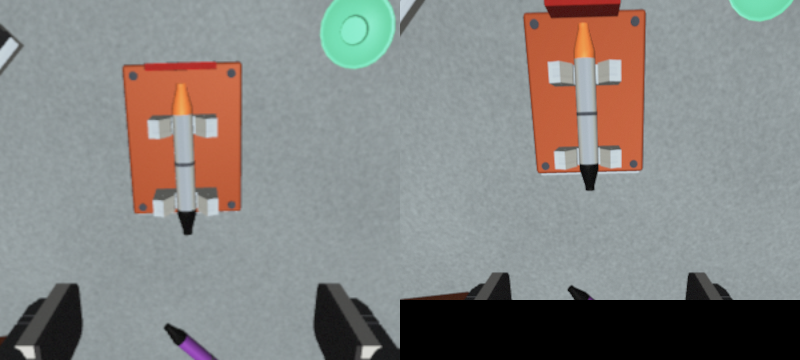

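The crops show the same thing: black tip at (271,236) in v1 and (270,190) in v2, copper tip at (266,123) and (263.5,23), and the ring at (269,183) and (267,113.5). Now I triangulate.

Run:
```python
from h import *
import pickle
np.set_printoptions(precision=4,suppress=True)
P={n:pickle.load(open(n+'.pkl','rb')) for n in('v1','v2','top','side')}
F={'cu':{'v1':(265.75,123.2),'v2':(263.5,23.2),'top':(409.5,147.5),'side':(304.3,139.5)},
'bk':{'v1':(271,236),'v2':(270,190),'top':(351.5,209),'side':(317.5,182)},
'ring':{'v1':(268.75,183),'v2':(267,113.5)},
'TL':{'v2':(204,13)},'TR':{'v2':(325,11)},'BR':{'v2':(322,170.5),'v1':(310.5,218)},'BL':{'v2':(219,172),'v1':(231,218.5)}}
for f,d in F.items():
    h={'cu':.055,'bk':.055,'ring':.063}.get(f,.03)
    print(f,{n:at_z(P[n],x,h)[:2] for n,x in d.items()})
    if len(d)>1: X=tri([ray(P[n],x) for n,x in d.items()]);print('  tri',X,[np.round(proj(P[n],X)-x,1) for n,x in d.items()])
```

```text
cu {'v1': array([ 0.6017, -0.2341]), 'v2': array([ 0.6031, -0.2356]), 'top': array([ 0.6009, -0.2354]), 'side': array([ 0.6062, -0.2399])}
  tri [ 0.6015 -0.2343  0.0594] [array([0.1, 0.1]), array([0.1, 1.3]), array([ 0.3, -1.1]), array([0.4, 0.2])]
bk {'v1': array([ 0.4996, -0.1376]), 'v2': array([ 0.501 , -0.1382]), 'top': array([ 0.5031, -0.1408]), 'side': array([ 0.5028, -0.1365])}
  tri [ 0.5017 -0.1384  0.0562] [array([-0.8, -1.2]), array([-0.5, -0.4]), array([-1.4,  0.8]), array([ 1. , -0.7])]
ring {'v1': array([ 0.5515, -0.1874]), 'v2': array([ 0.5518, -0.187 ])}
  tri [ 0.5516 -0.1872  0.0627] [array([-0.2,  0. ]), array([ 0.3, -0. ])]
TL {'v2': array([ 0.651 , -0.2078])}
TR {'v2': array([ 0.5758, -0.2842])}
BR {'v2': array([ 0.4734, -0.1858]), 'v1': array([ 0.4729, -0.1863])}
  tri [ 0.4728 -0.186   0.029 ] [array([0.3, 0.1]), array([-0.3, -0.1])]
BL {'v2': array([ 0.5478, -0.1101]), 'v1': array([ 0.5494, -0.1101])}
  tri [ 0.5481 -0.1076  0.022 ] [array([-0.4,  0.1]), array([ 0.3, -0.1])]
```

Request:
apply_moves --deltas '[60, 15, -2, 10, 0, 60, 40, -5, 30, -1, 60, 65, -8, 55, -1.5, 60, 80, -9, 70, -1.5, 60, 81, -9, 75, -1.5, 60, 81, -9, 75, -1.5, 60, 81, -9, 75, -1.5]'

```text
clock: 3.6
position: [0.5516, -0.1874, 0.12]
ee_rot: [-0.0, 0.928, -0.374, -0.0]
contact_force: [-0.0, 0.4, -0.4]
width: 0.0599
gripper_force: 0.0
```

```bash
python3 save.py v3
python3 - <<'E'
from rig import *
import numpy as np
q=[]
for i in range(4): get_image('top'); s=get_state(); q.append(list(s['position'])+list(s['ee_rot'][1:3]))
print(np.mean(q,0),np.std(q,0))
E
```

```text
3.65 [ 0.55172797 -0.18726596  0.12069419] [-8.59848623e-06  9.27637480e-01 -3.73481597e-01  4.50182317e-04] [-4.46659849e-01  3.61746000e-01  1.64888673e+00  8.25444438e-05
  1.13006250e+00  1.88962015e+00]
insert [280.1 230.5] 0.86 [ 0.54850463 -0.18705553  0.055     ]
bright_end [273.6 133.7] 0.76 [ 0.60229215 -0.23250061  0.055     ]
fixture [272.8 210.1] 0.94 [ 0.55178454 -0.1813801   0.        ]
[ 0.55174118 -0.1871121   0.12077801  0.9277255  -0.37326215] [4.14474271e-05 1.12788271e-05 2.20992505e-04 3.28421081e-06
 8.53181348e-06]
```

View pics/v3.png

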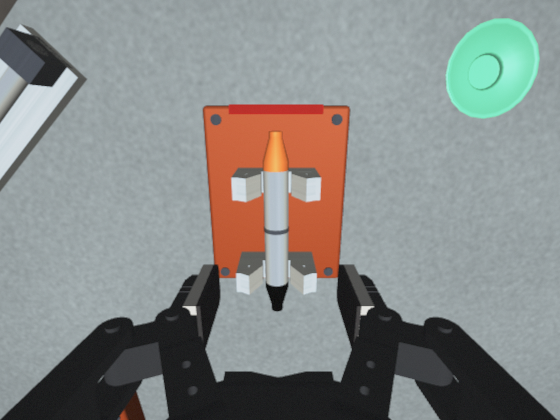

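The bar runs nearly vertical with its ring at (276.5,231). The copper tip is at (275.5,131), the black tip at (277.5,310), and the jaws are symmetric about column ~279. Now I check the ring and tips from here against the TCP, using all three wrist views.

Run:
```python
from h import *
import pickle
np.set_printoptions(precision=4,suppress=True)
P={n:pickle.load(open(n+'.pkl','rb')) for n in('v1','v2','v3')}
F={'cu':{'v1':(265.75,123.2),'v2':(263.5,23.2),'v3':(275.5,131)},'bk':{'v1':(271,236),'v2':(270,190),'v3':(277.5,310)},
'ring':{'v1':(268.75,183),'v2':(267,113.5),'v3':(276.5,231.5)},'TL':{'v3':(204,107)},'TR':{'v3':(350,107)},'BR':{'v3':(340,278)},'BL':{'v3':(216,278)}}
for f,d in F.items():
    h={'cu':.055,'bk':.055,'ring':.063}.get(f,.03)
    print(f,at_z(P['v3'],d['v3'],h)[:2])
    if len(d)>1: X=tri([ray(P[n],x) for n,x in d.items()]);print('  tri',X)
```

```text
cu [ 0.6027 -0.2347]
  tri [ 0.6022 -0.2347  0.0597]
bk [ 0.4994 -0.1371]
  tri [ 0.5012 -0.139   0.059 ]
ring [ 0.5521 -0.1868]
  tri [ 0.5517 -0.187   0.0627]
TL [ 0.6505 -0.2075]
TR [ 0.576  -0.2849]
BR [ 0.4721 -0.1873]
BL [ 0.548  -0.1085]
```

Request:
apply_moves --deltas '[60, 0, 0, 15, 0, 60, 0, 0, 35, 0, 60, 0, 0, 50, 0, 60, 0, 0, 60, 0, 60, 0, 0, 67, 0, 60, 0, 0, 67, 0, 40, 0, 0, 67, 0, 25, 0, 0, 67, 0, 15, 0, 0, 67, 0, 10, 0, 0, 67, 0, 10, 0, 0, 67, 0, 10, 0, 0, 67, 0]' --squeeze 50

```text
clock: 5.0
position: [0.5528, -0.1874, 0.0548]
ee_rot: [-0.0, 0.928, -0.374, 0.002]
contact_force: [-0.3, 1.6, 7.7]
width: 0.0104
gripper_force: 12.6
```

```bash
python3 save.py v4; python3 -c "
from rig import *
s=get_state();print(s['width'],s['gripper_force'],s['contact_force'])"
```

```text
5.05 [ 0.55279564 -0.18739081  0.05473534] [-2.12854107e-04  9.27633615e-01 -3.73488094e-01  1.57308936e-03] [-4.46410727e-01  4.28201816e-01  1.73051278e+00  7.52613660e-04
  9.79765456e-01  1.88950099e+00]
insert [283.3 275.4] 0.83 [ 0.54829999 -0.18761939  0.055     ]
bright_end [275.4 142.4] 0.59 [ 0.60248357 -0.23399372  0.055     ]
0.010458604221500883 12.553051561117172 [-0.57426124  2.18453299  7.43071791]
```

View pics/v4.png

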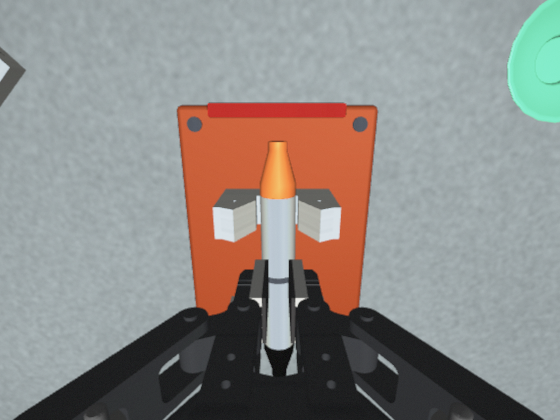

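```bash
python3 -c "
import cv2
from h import *
a=cv2.imread('pics/v4.png')[225:375,210:350];a=cv2.resize(a,(560,600),interpolation=cv2.INTER_CUBIC)
p=get_image('side');x=proj(p,[.5517,-.187,.06]);print(x,p['K'][0,0]);c,r=map(int,x)
b=p['frame'][r-70:r+40,c-60:c+60,::-1];b=cv2.resize(b,(240,220))
import pickle;q=pickle.load(open('v4.pkl','rb'));print(q['K'],q['position'],rot(q['orientation'])@[0,0,1])
o=np.zeros((600,800,3),np.uint8);o[:,:560]=a;o[:220,560:]=b;cv2.imwrite('pics/c4.png',o)"
```

```text
[311.42603988 158.33434319] 451.95636598447595
[[307.04907643   0.         278.08821592]
 [  0.         307.04907643 213.82290322]
 [  0.           0.           1.        ]] [ 0.61116617 -0.24441592  0.20405185] [-0.22492818  0.21821758 -0.9496254 ]
```

View pics/c4.png

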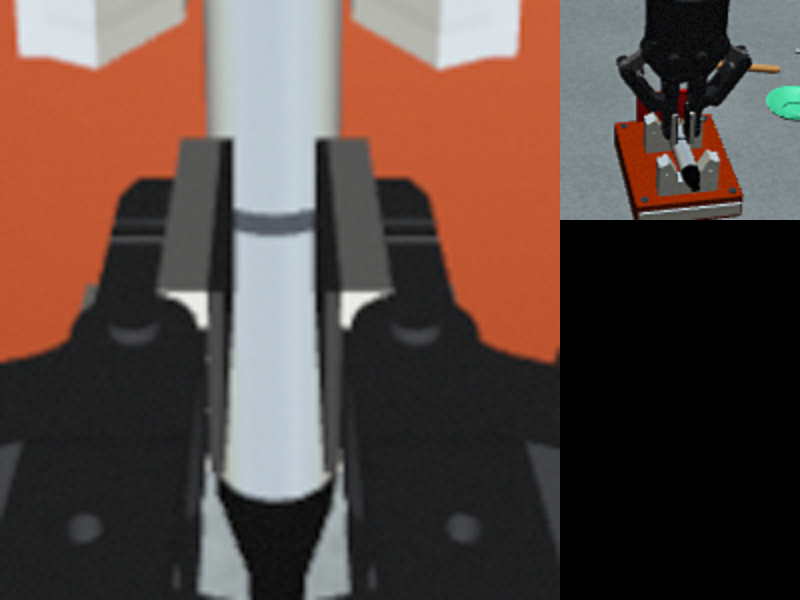

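The crop shows the pads (tips at crop rows ~140, image row 260) straddling the upper part of the bar. I'll project hypothetical fingertip heights to see how deep they really are.

Run:
```python
from h import *
import pickle
p=pickle.load(open('v4.pkl','rb'));p3=pickle.load(open('v3.pkl','rb'))
def tcp(P,X):return P+X
s=get_state();Rm=rot(s['ee_rot']);T=np.array(s['position'])
for w in(10.4,18):
  for a in(17,10,5,0,-5,-8): print(w,a,[np.round(proj(p,T+Rm@np.array([x,sg*w/2,a])/1e3),0) for x in(11,-11) for sg in(1,-1)])
print(s['gripper_force'],s['width'],s['effort'])
for z in(.055,.06):print('bar sides',[proj(p,np.array([.5517,-.187,z])+Rm@np.array([.02,sg*.009,0])) for sg in(1,-1)])
```

```text
10.4 17 [array([286., 239.]), array([269., 239.]), array([286., 273.]), array([269., 273.])]
10.4 10 [array([287., 244.]), array([268., 244.]), array([286., 278.]), array([269., 278.])]
10.4 5 [array([287., 248.]), array([268., 248.]), array([286., 283.]), array([268., 283.])]
10.4 0 [array([287., 252.]), array([268., 252.]), array([287., 288.]), array([268., 288.])]
10.4 -5 [array([287., 256.]), array([267., 256.]), array([287., 293.]), array([268., 293.])]
10.4 -8 [array([288., 259.]), array([267., 259.]), array([287., 296.]), array([268., 296.])]
18 17 [array([293., 239.]), array([262., 239.]), array([292., 273.]), array([263., 273.])]
18 10 [array([293., 244.]), array([261., 244.]), array([293., 278.]), array([262., 278.])]
18 5 [array([294., 248.]), array([261., 248.]), array([293., 283.]), array([262., 283.])]
18 0 [array([294., 252.]), array([260., 252.]), array([294., 288.]), array([261., 288.])]
18 -5 [array([295., 256.]), array([260., 256.]), array([294., 293.]), array([261., 293.])]
18 -8 [array([295., 259.]), array([260., 259.]), array([294., 296.]), array([260., 296.])]
12.550736367702484 0.010366735212258593 [-7.24371113e-01 -4.12399435e+01 -1.79386318e+01 -3.35248942e-01
 -4.58599348e-01  5.10576516e-03]
bar sides [array([295.32368443, 238.231951  ]), array([261.02226005, 238.24180357])]
bar sides [array([295.83264324, 242.04971824]), array([260.48972524, 242.05987709])]
```

Contact geometry and image agree that the fingertips end about 8 mm behind the nominal TCP, so they are pinching only the bar's top. I'll open, go 20 mm deeper in steps while watching the force, then close.

Request:
apply_moves --deltas '[20, 0, 0, 0, 0, 40, 0, 0, 0, 0, 40, 0, 0, 0, 0, 40, 0, 0, 5, 0, 40, 0, 0, 10, 0, 40, 0, 0, 10, 0]'

```text
clock: 5.75
position: [0.5506, -0.1869, 0.0412]
ee_rot: [-0.0, 0.928, -0.373, -0.001]
contact_force: [-0.6, -0.6, 0.5]
width: 0.0399
gripper_force: 0.0
```

Request:
apply_moves --deltas '[40, 0, 0, 5, 0, 40, 0, 0, 10, 0, 40, 0, 0, 10, 0, 40, 0, 0, 10, 0]'

```text
clock: 6.08
position: [0.5513, -0.1872, 0.0321]
ee_rot: [-0.0, 0.928, -0.373, -0.001]
contact_force: [0.0, -0.6, -0.0]
width: 0.0397
gripper_force: 0.0
```

```bash
python3 save.py v5; python3 -c "
from rig import *
s=get_state();print(s['width'],s['gripper_force'],s['contact_force'])
import cv2
a=cv2.imread('pics/v5.png')[200:400,180:380];cv2.imwrite('pics/c5.png',cv2.resize(a,(600,600),interpolation=cv2.INTER_CUBIC))"
```

```text
6.1333 [ 0.55155459 -0.18729057  0.03243784] [ 8.64222326e-06  9.27652751e-01 -3.73443885e-01 -1.97784957e-04] [-4.46752509e-01  4.53861580e-01  1.75457168e+00 -5.29544390e-05
  9.33553051e-01  1.88951281e+00]
insert [279.5 291.7] 0.91 [ 0.55138777 -0.18874305  0.055     ]
bright_end [274.9 146.5] 0.63 [ 0.60139481 -0.23410249  0.055     ]
0.0397190517054369 0.0 [0.27976989 0.93250393 1.08156892]
```

View pics/c5.png

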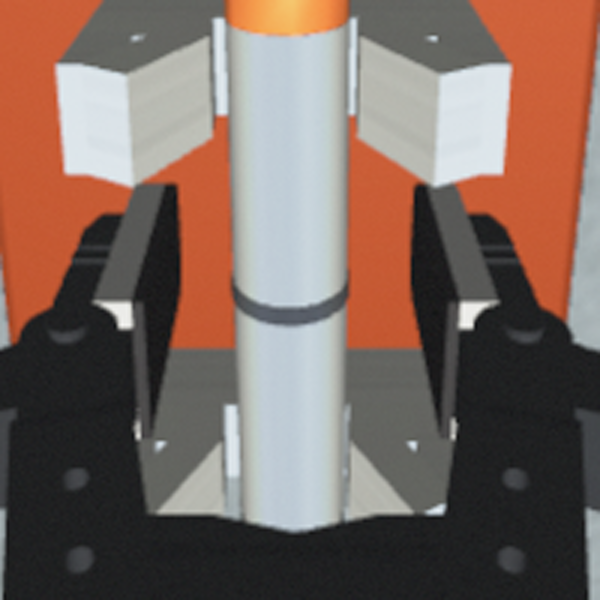

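The jaws now straddle the bar, ring at crop (290,305), centred and with no contact. I close.

Request:
apply_moves --deltas '[25, 0, 0, 0, 0, 15, 0, 0, 0, 0, 10, 0, 0, 0, 0, 10, 0, 0, 0, 0, 10, 0, 0, 0, 0, 10, 0, 0, 0, 0]' --squeeze 60

```text
clock: 6.78
position: [0.5518, -0.1875, 0.0331]
ee_rot: [0.0, 0.928, -0.373, 0.0]
contact_force: [-1.0, 0.3, 4.0]
width: 0.0161
gripper_force: 58.5
```

Request:
apply_moves --deltas '[10, 0, 0, -4, 0, 10, 0, 0, -12, 0, 10, 0, 0, -25, 0, 10, 0, 0, -40, 0, 10, 0, 0, -55, 0, 10, 0, 0, -70, 0, 10, 0, 0, -82, 0, 10, 0, 0, -88, 0, 10, 0, 0, -90, 0, 10, 0, 0, -90, 0]'

```text
clock: 7.62
position: [0.5516, -0.1872, 0.1229]
ee_rot: [0.0, 0.928, -0.373, 0.0]
contact_force: [0.4, -0.7, -2.3]
width: 0.016
gripper_force: 58.5
```

```bash
python3 save.py v6; python3 -c "
from rig import *
s=get_state();print(s['width'],s['gripper_force'],s['contact_force'],s['moment'])
import cv2,numpy as np
from h import *
p=get_image('side');x=proj(p,[.5517,-.187,.13]);c,r=map(int,x)
b=cv2.resize(np.ascontiguousarray(p['frame'][r-60:r+70,c-65:c+65,::-1]),(300,300),interpolation=cv2.INTER_CUBIC)
o=np.zeros((420,800,3),np.uint8);o[:,:500]=cv2.imread('pics/v6.png')[:,30:530];o[:300,500:]=b;cv2.imwrite('pics/c6.png',o)"
```

```text
7.6667 [ 0.55123987 -0.18710634  0.12225554] [ 1.40908001e-06  9.27663346e-01 -3.73417350e-01 -4.46864260e-04] [-4.46689121e-01  3.60560624e-01  1.64642438e+00 -6.61388226e-05
  1.13549937e+00  1.88951546e+00]
insert [278.7 292.9] 0.92 [ 0.50908452 -0.1476363   0.055     ]
bright_end [279.8 143.8] 0.85 [ 0.59439712 -0.23059179  0.055     ]
0.016144758123546772 58.53582680225372 [-0.44916361  0.1902837  -2.25719252] [ 0.04912964 -0.05139892 -0.00601267]
```

View pics/c6.png

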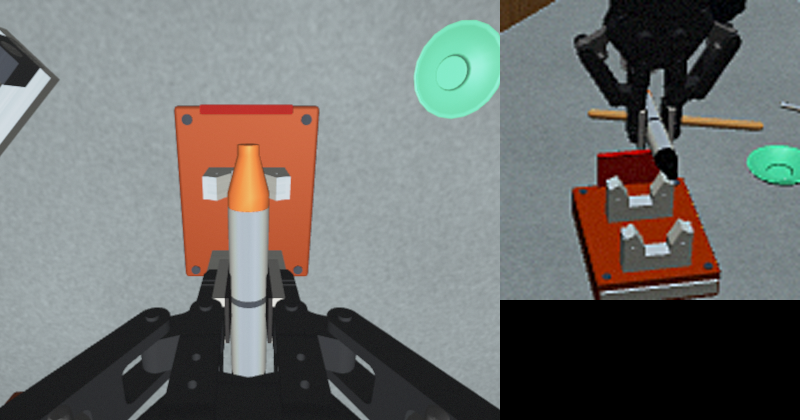

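The tip is held level and clear of the slots: copper tip at crop (248,148), ring at (248,302), weight −2.3 N. Now I turn it end for end.

Request:
apply_moves --deltas '[10, 0, 0, 0, -3, 10, 0, 0, 0, -9, 10, 0, 0, 0, -16, 10, 0, 0, 0, -23, 10, 0, 0, 0, -30, 10, 0, 0, 0, -37, 10, 0, 0, 0, -44, 10, 0, 0, 0, -51, 10, 0, 0, 0, -58, 10, 0, 0, 0, -65, 10, 0, 0, 0, -72, 10, 0, 0, 0, -79]'

```text
clock: 8.87
position: [0.5514, -0.1872, 0.122]
ee_rot: [-0.0, 0.952, 0.305, -0.0]
contact_force: [0.5, -0.7, -2.1]
width: 0.0158
gripper_force: 58.5
```

Request:
apply_moves --deltas '[10, 0, 0, 0, -7, 10, 0, 0, 0, -14, 10, 0, 0, 0, -21, 10, 0, 0, 0, -28, 10, 0, 0, 0, -35, 10, 0, 0, 0, -42, 10, 0, 0, 0, -49, 10, 0, 0, 0, -56, 10, 0, 0, 0, -63, 10, 0, 0, 0, -70, 10, 0, 0, 0, -77, 10, 0, 0, 0, -84]'

```text
clock: 9.87
position: [0.5513, -0.1872, 0.122]
ee_rot: [-0.001, 0.504, 0.864, -0.0]
contact_force: [-0.3, 0.4, -2.8]
width: 0.0162
gripper_force: 58.5
```

Request:
apply_moves --deltas '[10, 0, 0, 0, -7, 10, 0, 0, 0, -12, 10, 0, 0, 0, -16, 10, 0, 0, 0, -17, 10, 0, 0, 0, -17, 10, 0, 0, 0, -17, 10, 0, 0, 0, -17]'

```text
clock: 10.45
position: [0.5516, -0.1873, 0.1225]
ee_rot: [-0.0, 0.374, 0.927, -0.0]
contact_force: [-0.2, -0.0, -1.9]
width: 0.0154
gripper_force: 58.5
```

```bash
python3 save.py v7
python3 - <<'E'
from h import *
import pickle
np.set_printoptions(precision=4,suppress=True)
s=get_state();print(s['width'],s['gripper_force'],s['contact_force'])
q=s['ee_rot'];print('yaw',np.degrees(2*np.arctan2(q[2],q[1])))
P=[pickle.load(open('v7.pkl','rb')),get_image('top'),get_image('side')]
T=np.array(s['position']);Rm=rot(q)
for n,p in zip('wts',P):
    hsv=cv2.cvtColor(p['frame'],cv2.COLOR_RGB2HSV); ori=cv2.inRange(hsv,(8,150,120),(22,255,255))
    for sg in(1,-1): print(n,'expected tip, dir',sg,proj(p,T+Rm@np.array([sg*.07,0,-.023])))
    for r in place_of('bright_end',p)[:3]: print(n,np.round(r['point'],1),round(r['score'],2))
    k,l,st,c=cv2.connectedComponentsWithStats(ori)
    print([(st[i].tolist(),np.round(c[i])) for i in range(1,k) if st[i,4]>60][:6])
E
```

```text
10.5 [ 0.55160895 -0.1873261   0.12257139] [-9.36154004e-05  3.73813566e-01  9.27503859e-01 -3.61697004e-05] [-4.46740661e-01  3.60498947e-01  1.64563751e+00 -9.27403338e-05
  1.13563845e+00 -1.25126333e+00]
insert [278.9 291.9] 0.59 [ 0.59386634 -0.22775655  0.055     ]
bright_end [278.3 148.1] 0.58 [ 0.51069523 -0.14835647  0.055     ]
0.015787744093878422 58.49820256233215 [-0.0484  0.2047 -2.4293]
yaw 136.12378447422924
w expected tip, dir 1 [279.1051 139.5896]
w expected tip, dir -1 [279.0621 403.2336]
w [278.3 148.1] 0.58
[([211, 143, 139, 159, 11353], array([280., 203.]))]
t expected tip, dir 1 [364.1406 201.8807]
t expected tip, dir -1 [432.3333 129.0192]
t [365.8 199.9] 0.77
t [273.6 350.3] 0.75
[([330, 137, 87, 88, 1703], array([370., 184.])), ([106, 172, 103, 106, 3000], array([162., 222.])), ([111, 254, 13, 15, 94], array([117., 261.])), ([0, 278, 10, 9, 79], array([  4., 282.])), ([268, 337, 9, 15, 81], array([272., 343.]))]
s expected tip, dir 1 [321.5709 142.6136]
s expected tip, dir -1 [306.2259 103.4486]
s [320.3 140.7] 0.84
s [387.  289.7] 0.68
[([314, 131, 9, 11, 73], array([319., 135.])), ([280, 149, 24, 42, 368], array([290., 170.])), ([307, 162, 15, 10, 64], array([314., 166.])), ([308, 166, 33, 23, 135], array([327., 182.])), ([181, 258, 80, 86, 1999], array([218., 306.])), ([371, 279, 17, 14, 119], array([379., 286.]))]
```

The copper end now points to the front (wrist (278,145), and the top and side networks agree). The height relative to the grip and the yaw (136.1°) are right. I lower it with a 1 mm trim toward the front.

Request:
apply_moves --deltas '[10, 1, 0, 8, 0, 10, 1, 0, 22, 0, 10, 1, 0, 36, 0, 10, 1, 0, 46, 0, 10, 1, 0, 54, 0, 10, 1, 0, 60, 0, 10, 1, 0, 66, 0, 10, 1, 0, 71, 0, 10, 1, 0, 76, 0, 10, 1, 0, 80, 0, 10, 1, 0, 82, 0, 10, 1, 0, 82, 0]'

```text
clock: 11.9
position: [0.5507, -0.1865, 0.0403]
ee_rot: [-0.0, 0.373, 0.928, -0.0]
contact_force: [-0.3, -0.6, -2.6]
width: 0.0159
gripper_force: 58.5
```

Request:
apply_moves --deltas '[10, 0, 0, 2, 0, 10, 0, 0, 4, 0, 10, 0, 0, 6, 0, 10, 0, 0, 7, 0, 10, 0, 0, 8, 0, 10, 0, 0, 8, 0, 10, 0, 0, 8, 0]'

```text
clock: 12.48
position: [0.5509, -0.1866, 0.0331]
ee_rot: [0.0, 0.373, 0.928, -0.0]
contact_force: [-0.9, 1.3, 2.0]
width: 0.0157
gripper_force: 59.1
```

Contact force has gone from −2.4 to +2 N, so the bar rests on the slot floors. I measure its seating, then release.

```bash
python3 save.py v8
python3 - <<'E'
from h import *
np.set_printoptions(precision=4,suppress=True)
P={n:get_image(n) for n in('top','side')};f=np.array([.5103,-.148])
for n,p in P.items():
    for r in place_of('bright_end',p)[:3]:
        X=at_z(p,r['point'],.055); print(n,np.round(r['point'],1),round(r['score'],2),X, 'beyond front',-(X[:2]-f)@[.7244,-.6894],'lat',(X[:2]-f)@[.6894,.7244])
E
```

```text
12.5333 [ 0.5509266  -0.18662483  0.03311359] [ 1.39773054e-04  3.73383399e-01  9.27677107e-01 -5.58381234e-05] [-4.46149811e-01  4.51795703e-01  1.75628504e+00 -1.16624540e-04
  9.33225843e-01 -1.25156966e+00]
insert [282.4 294.4] 0.79 [ 0.55381519 -0.18717628  0.055     ]
bright_end [278.5 147.3] 0.88 [ 0.50257546 -0.14056224  0.055     ]
top [351.8 211.9] 0.93 [ 0.4986 -0.1411  0.055 ] beyond front 0.013209810101398068 lat -0.0031005445697669092
top [274.3 351.7] 0.87 [ 0.2931 -0.0219  0.055 ] beyond front 0.24428134004764152 lat -0.05842605830820278
side [386.5 290.9] 0.77 [0.2754 0.0164 0.055 ] beyond front 0.2834851484889938 lat -0.04279529183794235
side [311.7 162.8] 0.67 [ 0.5463 -0.1805  0.055 ] beyond front -0.04853271111682948 lat 0.0012962714315726321
side [315.9 177.5] 0.49 [ 0.513  -0.1462  0.055 ] beyond front -0.0007167142478936325 lat 0.0032014648972713156
```

Request:
apply_moves --deltas '[20, 0, 0, 0, 0, 28, 0, 0, 0, 0, 40, 0, 0, 0, 0, 40, 0, 0, 0, 0, 40, 0, 0, -10, 0, 40, 0, 0, -25, 0, 40, 0, 0, -45, 0, 40, 0, 0, -65, 0, 40, 0, 0, -85, 0, 40, 0, 0, -100, 0, 40, 0, 0, -105, 0, 40, 0, 0, -105, 0]'

```text
clock: 13.88
position: [0.552, -0.1871, 0.1397]
ee_rot: [0.002, 0.373, 0.928, -0.0]
contact_force: [0.0, 0.4, 0.9]
width: 0.04
gripper_force: 0.0
```

```bash
python3 save.py v9
python3 - <<'E'
from h import *
import pickle
np.set_printoptions(precision=4,suppress=True)
p=pickle.load(open('v9.pkl','rb'));o=np.zeros((420,800,3),np.uint8);o[:,:460]=p['frame'][:,50:510,::-1]
q=get_image('side');c,r=map(int,proj(q,[.54,-.18,.06]))
o[:340,460:]=cv2.resize(np.ascontiguousarray(q['frame'][r-40:r+45,c-42:c+43,::-1]),(340,340),interpolation=cv2.INTER_CUBIC)
cv2.imwrite('pics/c9.png',o)
E
```

```text
13.9333 [ 0.55115845 -0.18671701  0.13831754] [ 7.26499524e-04  3.73429243e-01  9.27658378e-01 -7.29655406e-05] [-4.46146404e-01  3.45211617e-01  1.62645457e+00 -5.81601830e-05
  1.16846714e+00 -1.25151389e+00]
insert [282.4 221.1] 0.92 [ 0.55702923 -0.18759628  0.055     ]
bright_end [279.6 131.2] 0.67 [ 0.50463065 -0.14052809  0.055     ]
bright_end [280.  219.8] 0.4 [ 0.55487518 -0.18822289  0.055     ]
fixture [279.7 194.1] 0.85 [ 0.55009743 -0.1835169   0.        ]
```

View pics/c9.png

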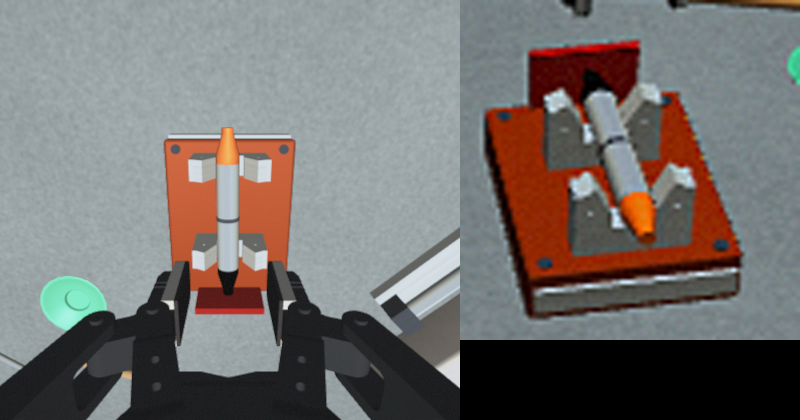

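Seated in both slots with copper toward the strip: wrist tips at (277,127.5) and (278,294), ring at (277.5,219.5). I check the overhang numerically against the original.

Run:
```python
from h import *
import pickle
np.set_printoptions(precision=4,suppress=True)
p=pickle.load(open('v9.pkl','rb'));f=np.array([.5103,-.148])
def rep(n,X): d=X[:2]-f; print(n,X,'along',d@[.7244,-.6894]*1e3-55,'lat',d@[.6894,.7244]*1e3)
for n,x,h in(('cu',(277,127.5),.055),('bk',(278,294),.055),('ring',(277.5,219.5),.063),('edgeL',(215,140),.03),('edgeR',(345,140),.03)): rep(n,at_z(p,x,h))
q=get_image('side')
c,r=map(int,proj(q,[.54,-.18,.06]));print('side cu px',c-42+(647-460)/4,r-40+238/4,'expected',[proj(q,np.r_[f+np.array([.7244,-.6894])*(55-k)/1e3,.055]) for k in(65,70,75)])
t=get_image('top'); print('top exp',[proj(t,np.r_[f+np.array([.7244,-.6894])*(55-k)/1e3,.055]) for k in(65,70,75)],'side/top black before (317.5,182),(351.5,209)')
h=cv2.cvtColor(t['frame'],cv2.COLOR_RGB2HSV)[190:225,335:375]; m=cv2.inRange(h,(9,140,140),(25,255,255)); ys,xs=np.nonzero(m);i=np.argsort(ys-xs)[-5:];print([(xs[k]+335,ys[k]+190) for k in i])
```

```text
cu [ 0.5014 -0.1401  0.055 ] along -66.8919786546738 lat -0.3928227425725179
bk [ 0.6038 -0.2375  0.055 ] along 74.44099652694459 lat -0.37470346469082455
ring [ 0.5512 -0.1875  0.063 ] along 1.8794907097393718 lat -0.40458436992806757
edgeL [ 0.4741 -0.1846  0.03  ] along -55.942796835942836 lat -51.4608293170821
edgeR [ 0.5482 -0.1076  0.03  ] along -55.4012342107537 lat 55.38319370379411
side cu px 318.75 181.5 expected [array([318.7177, 180.7579]), array([319.2925, 182.3783]), array([319.8722, 184.0123])]
top exp [array([351.702 , 209.0147]), array([349.5328, 211.3513]), array([347.3594, 213.6923])] side/top black before (317.5,182),(351.5,209)
[(np.int64(351), np.int64(209)), (np.int64(353), np.int64(211)), (np.int64(352), np.int64(210)), (np.int64(351), np.int64(210)), (np.int64(352), np.int64(211))]
```

The fixed cameras put the tip where the black one was, but the wrist view suggests up to ~3 mm short. I'll move clear and compare before and after pictures from the same fixed cameras.

Request:
apply_moves --deltas '[40, 0, 0, -20, 0, 40, 0, 0, -50, 0, 40, 0, 20, -80, 0, 40, 0, 50, -100, 0, 40, 0, 85, -100, 0, 40, 0, 120, -100, 0, 40, 0, 150, -100, 0, 40, 0, 170, -100, 0, 40, 0, 175, -100, 0, 40, 0, 175, -100, 0]'

```text
clock: 15.07
position: [0.6726, -0.0592, 0.2364]
ee_rot: [-0.001, 0.372, 0.928, -0.0]
contact_force: [0.3, 0.2, -0.2]
width: 0.0399
gripper_force: 0.0
```

```bash
cat > cmp.py <<'E'
from h import *
import pickle
np.set_printoptions(precision=1,suppress=True,linewidth=200)
s=get_state();print(s['clock'],s['position'])
f=np.array([.5103,-.148]);u=np.array([.7244,-.6894])
for n in('top','side'):
    A=pickle.load(open(n+'.pkl','rb'));B=get_image(n);pickle.dump(B,open(n+'2.pkl','wb'))
    ks=np.arange(-80,81,2.);
    for z,lab in((.055,'tips'),(.064,'ring')):
      r=ks if lab=='tips' else np.arange(-8,13,1.)
      px=np.array([proj(A,np.r_[f+u*(55+k)/1e3,z]) for k in r],np.float32)
      for p,w in((A,'before'),(B,'after')):
        v=cv2.remap(cv2.GaussianBlur(p['frame'],(3,3),0),px[:,:1].copy(),px[:,1:].copy(),cv2.INTER_CUBIC)[:,0].astype(int)
        if lab=='ring': print(n,w,'ring k,gray',list(zip(r.astype(int),v.sum(1)//3)))
        else:
          for sl,e in((slice(0,20),'front'),(slice(61,81),'rear')): print(n,w,e,[(int(k),*c) for k,c in zip(r[sl],v[sl].tolist()) if 56<=abs(k)<=80])
E
python3 cmp.py
```

```text
15.0667 [ 0.7 -0.1  0.2]
top before front [(-80, 106, 111, 111), (-78, 106, 111, 112), (-76, 106, 112, 112), (-74, 99, 105, 105), (-72, 79, 83, 83), (-70, 44, 46, 46), (-68, 20, 21, 20), (-66, 15, 15, 15), (-64, 15, 14, 15), (-62, 16, 13, 16), (-60, 16, 14, 17), (-58, 17, 18, 17), (-56, 21, 22, 20)]
top before rear [(56, 167, 101, 58), (58, 166, 101, 58), (60, 166, 101, 58), (62, 166, 101, 58), (64, 165, 101, 58), (66, 165, 99, 58), (68, 162, 97, 56), (70, 151, 89, 52), (72, 117, 65, 37), (74, 75, 33, 20), (76, 53, 14, 12), (78, 50, 9, 9), (80, 50, 8, 7)]
top after front [(-80, 132, 138, 139), (-78, 133, 139, 140), (-76, 133, 140, 140), (-74, 128, 134, 134), (-72, 111, 112, 111), (-70, 112, 92, 82), (-68, 148, 102, 71), (-66, 183, 125, 79), (-64, 194, 135, 85), (-62, 195, 138, 87), (-60, 197, 140, 88), (-58, 198, 141, 90), (-56, 198, 142, 91)]
top after rear [(56, 29, 44, 43), (58, 29, 44, 44), (60, 31, 45, 43), (62, 31, 45, 43), (64, 29, 44, 43), (66, 26, 42, 41), (68, 28, 42, 41), (70, 30, 44, 43), (72, 29, 44, 44), (74, 28, 44, 43), (76, 27, 44, 44), (78, 26, 42, 42), (80, 28, 44,
[... 2981 characters left out ...]
3)), (np.int64(12), np.int64(163))]
side after ring k,gray [(np.int64(-8), np.int64(159)), (np.int64(-7), np.int64(160)), (np.int64(-6), np.int64(159)), (np.int64(-5), np.int64(158)), (np.int64(-4), np.int64(158)), (np.int64(-3), np.int64(154)), (np.int64(-2), np.int64(147)), (np.int64(-1), np.int64(138)), (np.int64(0), np.int64(129)), (np.int64(1), np.int64(118)), (np.int64(2), np.int64(109)), (np.int64(3), np.int64(104)), (np.int64(4), np.int64(103)), (np.int64(5), np.int64(108)), (np.int64(6), np.int64(117)), (np.int64(7), np.int64(128)), (np.int64(8), np.int64(139)), (np.int64(9), np.int64(149)), (np.int64(10), np.int64(154)), (np.int64(11), np.int64(158)), (np.int64(12), np.int64(161))]
```

From the fixed cameras, the ring moved 1.5–2 mm rearward (top 0→1.5, side 1.7→3.7). There is ample time, so I regrip and slide it 2 mm to the front.

Request:
apply_moves --deltas '[40, 0, -20, 0, 0, 40, 0, -55, 0, 0, 40, 0, -90, 0, 0, 40, 0, -125, 0, 0, 40, 0, -160, 5, 0, 40, 0, -175, 25, 0, 40, 0, -175, 60, 0, 40, 0, -175, 90, 0, 40, 0, -175, 105, 0, 40, 0, -175, 105, 0, 40, 0, -175, 105, 0]'

```text
clock: 16.08
position: [0.5496, -0.1874, 0.1326]
ee_rot: [-0.001, 0.374, 0.927, -0.0]
contact_force: [-0.2, 0.4, -0.2]
width: 0.0404
gripper_force: 0.0
```

Request:
apply_moves --deltas '[40, 0, 0, 20, 0, 40, 0, 0, 40, 0, 40, 0, 0, 60, 0, 40, 0, 0, 75, 0, 40, 0, 0, 88, 0, 40, 0, 0, 96, 0, 40, 0, 0, 100, 0, 40, 0, 0, 100, 0, 40, 0, 0, 100, 0]'

```text
clock: 16.83
position: [0.5517, -0.1872, 0.0338]
ee_rot: [0.001, 0.373, 0.928, -0.0]
contact_force: [0.7, 1.0, -0.0]
width: 0.0401
gripper_force: 0.0
```

Request:
apply_moves --deltas '[25, 0, 0, 0, 0, 15, 0, 0, 0, 0, 10, 0, 0, 0, 0, 10, 0, 0, 0, 0, 10, 0, 0, 0, 0, 10, 1, 0, 0, 0, 10, 2, 0, 0, 0, 10, 2, 0, 0, 0, 10, 2, 0, 0, 0]' --squeeze 40

```text
clock: 17.58
position: [0.5514, -0.1865, 0.0338]
ee_rot: [0.002, 0.373, 0.928, -0.0]
contact_force: [2.5, -3.1, 5.8]
width: 0.0167
gripper_force: 39.1
```

Request:
apply_moves --deltas '[20, 0, 0, 0, 0, 28, 0, 0, 0, 0, 40, 0, 0, 0, 0, 40, 0, 0, 0, 0, 40, 0, 0, -10, 0, 40, 0, 0, -30, 0, 40, 0, 0, -60, 0, 40, 0, 0, -95, 0, 40, 0, 0, -130, 0, 40, 0, 10, -165, 0, 40, 0, 40, -200, 0, 40, 0, 75, -205, 0]'

```text
clock: 18.58
position: [0.6029, -0.1331, 0.2451]
ee_rot: [0.005, 0.375, 0.927, -0.001]
contact_force: [0.7, -0.9, 0.0]
width: 0.0397
gripper_force: 0.0
```

Request:
apply_moves --deltas '[40, 0, 35, 0, 0, 40, 0, 70, 0, 0, 40, 0, 100, 0, 0, 40, 0, 120, 0, 0, 40, 0, 120, 0, 0, 40, 0, 120, 0, 0]'

```text
clock: 19.08
position: [0.6845, -0.0437, 0.2375]
ee_rot: [-0.001, 0.373, 0.928, -0.0]
contact_force: [-0.7, 0.5, 0.2]
width: 0.0401
gripper_force: 0.0
```

```bash
python3 cmp.py | grep -E 'ring|after|^1|^2'| sed 's/np.int64(\([-0-9]*\))/\1/g'
```

```text
19.0833 [ 0.7 -0.   0.2]
top after front [(-80, 122, 127, 129), (-78, 123, 128, 130), (-76, 122, 128, 129), (-74, 118, 123, 124), (-72, 104, 104, 101), (-70, 109, 85, 70), (-68, 148, 98, 64), (-66, 177, 120, 75), (-64, 184, 128, 81), (-62, 185, 130, 82), (-60, 186, 131, 83), (-58, 186, 132, 83), (-56, 186, 134, 85)]
top after rear [(56, 8, 6, 9), (58, 9, 9, 10), (60, 8, 7, 7), (62, 11, 7, 8), (64, 15, 8, 8), (66, 19, 10, 8), (68, 22, 12, 8), (70, 25, 11, 9), (72, 38, 12, 11), (74, 49, 8, 7), (76, 55, 9, 5), (78, 57, 10, 9), (80, 58, 10, 9)]
top before ring k,gray [(-8, 126), (-7, 125), (-6, 125), (-5, 125), (-4, 122), (-3, 116), (-2, 106), (-1, 98), (0, 95), (1, 98), (2, 106), (3, 115), (4, 121), (5, 124), (6, 125), (7, 126), (8, 126), (9, 125), (10, 125), (11, 125), (12, 126)]
top after ring k,gray [(-8, 144), (-7, 144), (-6, 144), (-5, 143), (-4, 140), (-3, 137), (-2, 127), (-1, 118), (0, 109), (1, 107), (2, 113), (3, 123), (4, 132), (5, 139), (6, 141), (7, 143), (8, 143), (9, 143), (10, 143), (11, 143), (12, 143)]
side after front [(-80, 150, 40, 2), (-78, 147, 40, 4), (-76, 136, 
[... 227 characters left out ...]
5, 158, 170), (58, 109, 118, 128), (60, 69, 74, 81), (62, 27, 29, 34), (64, 8, 9, 11), (66, 0, 0, 0), (68, 1, 0, 1), (70, 0, 1, 0), (72, 0, 2, 1), (74, 2, 4, 2), (76, 13, 5, 4), (78, 32, 5, 4), (80, 52, 5, 5)]
side before ring k,gray [(-8, 165), (-7, 165), (-6, 160), (-5, 155), (-4, 149), (-3, 140), (-2, 130), (-1, 120), (0, 111), (1, 105), (2, 104), (3, 108), (4, 116), (5, 128), (6, 137), (7, 147), (8, 157), (9, 163), (10, 164), (11, 163), (12, 163)]
side after ring k,gray [(-8, 162), (-7, 164), (-6, 162), (-5, 159), (-4, 155), (-3, 148), (-2, 138), (-1, 127), (0, 118), (1, 109), (2, 105), (3, 104), (4, 108), (5, 115), (6, 125), (7, 135), (8, 146), (9, 154), (10, 159), (11, 161), (12, 163)]
```

```bash
python3 -c "
from rig import *
print(sign_off())"
```

```text
the job is handed in; nothing more can be done
None
```

The tip in the right-hand fixture is turned end for end and back in both slots, its copper end sticking out at the front to within about 1 mm of where the black end was; the other fixture was not touched, and the job was handed in at about 19 s.

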